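# Pack the sealed standards into the carrying caddy

### The job

Gather the four capped amber containers into the white carrying caddy, each standing upright on the caddy floor inside the black ring of its size: smallest container in the smallest ring, and so on up to the largest. Leave the two uncapped containers standing where they are, and never tip any of the six over.

Things in the scene. Friction and masses are not known exactly. Their poses are not given: they have to be found in the camera images.
- vial_mini: The smallest capped container: upright amber glass cylinder 16 mm in diameter with a plain white screw cap slightly narrower than the body, 58 mm tall in all (cap the top 12 mm); loose, stands on the bench. Origin: centre of its underside; z up along its axis.
- vial_small: The second smallest capped container: upright amber glass cylinder 28 mm in diameter with a plain white screw cap slightly narrower than the body, 64 mm tall in all (cap the top 15 mm); loose, stands on the bench. Origin: centre of its underside; z up along its axis.
- vial_medium: The second largest capped container: upright amber glass cylinder 40 mm in diameter with a plain white screw cap slightly narrower than the body, 72 mm tall in all (cap the top 15 mm); loose, stands on the bench. Origin: centre of its underside; z up along its axis.
- vial_large: The largest capped container: upright amber glass cylinder 52 mm in diameter with a plain white screw cap slightly narrower than the body, 82 mm tall in all (cap the top 15 mm); loose, stands on the bench. Origin: centre of its underside; z up along its axis.
- seat_mini: The smallest ring seat in the caddy: fixed black plastic ring, bore 32 mm, outside 42 mm, 8 mm high, for the 16 mm container. Origin: centre of its underside, level with the caddy's inner floor (5 mm above the bench); z up. The caddy: fixed low white square tray, 196 mm wide, rim 14 mm high; its four rings stand in a square, 92 mm between neighbours, in any arrangement.
- seat_small: The second smallest ring seat in the caddy: fixed black plastic ring, bore 44 mm, outside 54 mm, 8 mm high, for the 28 mm container. Origin: centre of its underside, level with the caddy's inner floor (5 mm above the bench); z up. The caddy: fixed low white square tray, 196 mm wide, rim 14 mm high; its four rings stand in a square, 92 mm between neighbours, in any arrangement.
- seat_medium: The second largest ring seat in the caddy: fixed black plastic ring, bore 56 mm, outside 66 mm, 8 mm high, for the 40 mm container. Origin: centre of its underside, level with the caddy's inner floor (5 mm above the bench); z up. The caddy: fixed low white square tray, 196 mm wide, rim 14 mm high; its four rings stand in a square, 92 mm between neighbours, in any arrangement.
- seat_large: The largest ring seat in the caddy: fixed black plastic ring, bore 68 mm, outside 78 mm, 8 mm high, for the 52 mm container. Origin: centre of its underside, level with the caddy's inner floor (5 mm above the bench); z up. The caddy: fixed low white square tray, 196 mm wide, rim 14 mm high; its four rings stand in a square, 92 mm between neighbours, in any arrangement.
- open_small: Look-alike: amber glass vial without a cap, 28 mm in diameter narrowing to an open 20 mm neck, 58 mm tall; loose, stands upright on the bench. Origin: centre of its underside, z up.
- open_medium: Look-alike: amber glass jar without a cap, 40 mm in diameter narrowing to an open 30 mm neck, 64 mm tall; loose, stands upright on the bench. Origin: centre of its underside, z up.
Mind the look-alikes: they are no part of the job. What is shaped like the open_small but blue or turquoise is not meant.

How it is judged:
At the end, for the whole second after the job is handed in: Each capped container stands upright (0.12 rad) at rest on the caddy floor (underside within 4 mm of its ring's) inside its own ring (centres within 12 mm; the bore allows 8). Both uncapped ones stand at rest, upright (0.12 rad), within 20 mm of their starts. All released (horizontal distance between vial_mini and seat_mini below 0.012 m and z of vial_mini in the frame of seat_mini between -0.004 and 0.004 m and angle between each of vial_mini, vial_small, vial_medium, vial_large, open_small, open_medium's own z axis and vertical below 0.12 rad and linear speed of each of vial_mini, vial_small, vial_medium, vial_large, open_small, open_medium below 0.02 m/s and angular speed of each of vial_mini, vial_small, vial_medium, vial_large below 0.3 rad/s and horizontal distance between vial_small and seat_small below 0.012 m and z of vial_small in the frame of seat_small between -0.004 and 0.004 m and horizontal distance between vial_medium and seat_medium below 0.012 m and z of vial_medium in the frame of seat_medium between -0.004 and 0.004 m and horizontal distance between vial_large and seat_large below 0.012 m and z of vial_large in the frame of seat_large between -0.004 and 0.004 m and distance of each of open_small, open_medium from where it was at the start of the episode below 0.02 m); the robot touches nothing.
It fails at once if an uncapped container is moved more than 20 mm from its place (distance of any of open_small, open_medium from where it was at the start of the episode above 0.02 m).
It fails at once if any of the six containers is tipped over (leans more than 0.7 rad) (angle between any of vial_mini, vial_small, vial_medium, vial_large, open_small, open_medium's own z axis and vertical above 0.7 rad).
It also fails if it takes over 112 s, if anything falls off the work surface, if the arm or the gripper's body presses on something with over 40 N, if the wrist force passes 120 N, or if a joint passes its speed limit or range.

### The arm

A 7-joint arm with a two-finger parallel gripper is mounted at the origin on the work surface. World frame = base frame: x ahead of the robot, y to its left, z up, the work surface at z = 0. Lengths are in m, angles in rad, forces in N, time in s.
With the tool pointing down it reaches from about 0.35 to 0.9 m from the base axis. Payload 8.1 kg.
Tool frame: the origin (TCP) lies between the finger pads; the fingertips stand 11 mm ahead of it and the grasp point (between the pads) lies 8 mm behind it; z points along the fingers, y is the line along which they close (so a half turn about z gives the same grasp; the last joint's range is limited). The gripper opens to 92 mm and grips with 3 to 60 N. Pads are 19 mm wide; open, the fingers measure 130 mm over their backs; the gripper's body (75 mm by 190 mm) begins 47 mm behind the grasp point.
Start: joints at [-0.103, 0.434, 0.025, 1.573, -0.012, 1.134, -0.075], TCP at [0.625, -0, 0.238] pointing down, gripper open.
Joint ranges: [-2.62, 2.62], [-0.44, 2.09], [-1.27, 1.32], [0.08, 2.57], [-1.32, 4.46], [0.12, 2], [-2.74, 2.74]. Speed limits (rad/s): [2.22, 2.22, 3.01, 3.01, 3.14, 3.14, 3.14].

### API

Orientations are given as a rotation vector (axis times angle).
In Python, from cell import observe, get_image, camera_params, sign_off gives the robot as it stands.
- The arm moves only by the shell command python3 -m pendant 'ROWS' [FORCE]. ROWS is JSON, one flat list of numbers, 7 for each row, row after row: the shift along the tool's x, y, z in m, then the turn, a rotation vector about the tool's x, y, z in rad, then the finger opening in m, from 0 to 0.0918. In form: [dx, dy, dz, rx, ry, rz, jaw, dx, dy, dz, rx, ry, rz, jaw, ...]. A call has 1 to 10 rows; each row shifts and turns the commanded pose from where the row before left it, along the tool's axes as they then stand; what a row does not reach is not made up. A row lasts 1/8 s, in which the tool goes at most 62.5 mm and 10.7 degrees, less where a joint would pass 70% of its speed; a pose out of reach is approached as far as the arm can. A call is refused whole if a number of a shift passes 0.0625 or a number of a turn 0.188, either way. A call with a gripper value outside its range is refused whole. The fingers move at their own pace and stop on an object; FORCE is the grip in N (left out, the last holds). Time passes only in rows, so rows that do not move let the fingers close. It gives the time, the measured TCP pose, the force, the opening and the grip force at its end, in the units of the state.
- observe(): the state, without advancing time (a new reading comes with each control period).
- get_image(name): name is "scene" or "side" or "wrist"; returns the picture (480x640x3 uint8, red, green, blue); there is no depth.
- camera_params(name): a dict with "intrinsics" (3x3 intrinsics, pixels), "dist" ([k1, k2, p1, p2, k3] as OpenCV has them; the pictures are not rectified), "eye" and "rotation" of the camera in the world; the wrist camera has in their place "T_tool_cam" (4x4, takes a point from camera to tool coordinates, whose origin is the TCP and whose axes are the flange's). Camera axes: x right, y down, z forward; pixel columns grow to the right and rows downward; lengths in m; the calibration is good to about 2 mm. A picture is of the moment at which its call begins: read the wrist's pose just before it. camera_params takes no time and is no camera call.
- sign_off(): hands the job in; it is judged then, once.
The state is a dict: "clock": time; "joints": joint angles; "dq": joint speeds; "joint_efforts": joint torques, N m; "position": TCP position; "ee_rot": TCP orientation; "force": force on the tool from outside, world axes, zero at the start; "ft_torque": the same for the moment, N m; "width": opening from 0.0 (shut) to 1.0 (fully open); "gripper_force": force on a finger pad.
Only numpy, scipy, OpenCV 4.12 (cv2) and the standard library are available. Lean on these libraries where they do the work, as an engineer would, in place of code of your own. Each camera call takes 0.05 s, during which the arm holds its last target. There are 200 camera calls.

## Working session

There is one attempt and no reset: what is moved stays moved. The work goes in short steps, Python scripts to look and compute and a shell command to move; the robot and the scene stay as the last step left them, time stands still between calls to the robot, and variables do not carry over. Pictures are saved under pics/ and viewed, at most 14 in all, crops included, and the job is handed in when it is done.

```bash
mkdir -p pics; ls
python3 - <<'E'
from cell import *
import cv2,numpy as np
print(observe())
for n in("scene","side","wrist"):
    p=camera_params(n);print(n,p)
    cv2.imwrite(f"pics/{n}0.png",cv2.cvtColor(get_image(n),cv2.COLOR_RGB2BGR))
E
```

```text
pics
{'clock': 0.0, 'joints': array([-0.10262365,  0.43521302,  0.02494517,  1.5740951 , -0.01160969,
        1.13398843, -0.07507381]), 'dq': array([-2.60148008e-05, -3.87893894e-04, -2.20131279e-03,  7.42424033e-04,
        2.94908695e-04, -8.15922001e-04, -2.31152051e-03]), 'joint_efforts': array([ 3.89017032e-04, -6.67853522e+01,  9.84863900e-01, -3.14464223e+01,
       -6.05165795e-02,  4.27553023e-02,  1.12382318e-04]), 'position': array([ 6.24508127e-01, -2.15693085e-05,  2.36951589e-01]), 'ee_rot': array([-2.22072316e+00, -2.22072577e+00,  1.86031304e-03]), 'force': array([-0.18494212,  0.42353942,  0.23130135]), 'ft_torque': array([ 0.01829665, -0.0189667 ,  0.00052675]), 'gripper_force': 0.0, 'width': 1.0015795528196987}
scene {'intrinsics': array([[495.64140429,   0.        , 313.04184555],
       [  0.        , 495.64140429, 239.26821427],
       [  0.        ,   0.        ,   1.        ]]), 'dist': array([-0.02821986,  0.        ,  0.        ,  0.        ,  0.        ]), 'eye': array([0.87816474, 0.62688694, 0.81805511]), 'rotation': array([-0.66465407, -2.68478987,  1.0
[... 288 characters left out ...]
 0.71398137, 0.56809143]), 'rotation': array([-0.14478697,  2.73899202, -1.41482816])}
wrist {'intrinsics': array([[331.97349931,   0.        , 327.14744533],
       [  0.        , 331.97349931, 242.28752341],
       [  0.        ,   0.        ,   1.        ]]), 'dist': array([-0.06167469,  0.        ,  0.        ,  0.        ,  0.        ]), 'T_tool_cam': array([[-3.10240326e-04, -9.63951218e-01, -2.66078849e-01,
         7.19283891e-02],
       [ 9.99999618e-01, -5.16641299e-04,  7.05718633e-04,
        -8.47866763e-05],
       [-8.17745658e-04, -2.66078529e-01,  9.63951009e-01,
        -1.46571955e-01],
       [ 0.00000000e+00,  0.00000000e+00,  0.00000000e+00,
         1.00000000e+00]])}
```

View pics/scene0.png

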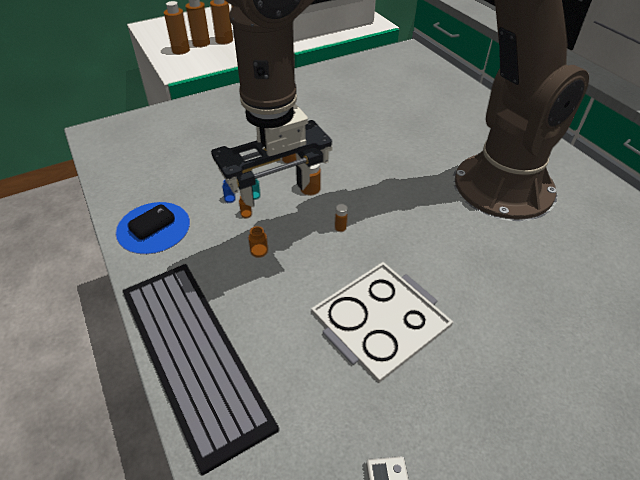

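View pics/side0.png

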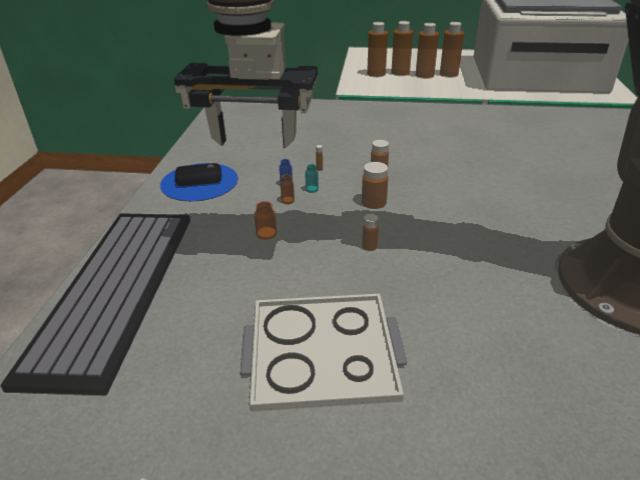

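The side view shows everything. Capped containers (cap tops): mini (319,148), medium (380,145), large (375,169), small (370,219). Open ones: (287,190) and (265,220). Rings: large (290,324), small (351,321), medium (291,372), mini (358,368).

```bash
cat > h.py <<'E'
from cell import *
import cv2,numpy as np
from scipy.spatial.transform import Rotation as R
def pose(n,o=None):
    p=camera_params(n)
    if n!="wrist": return p,R.from_rotvec(p['rotation']).as_matrix(),np.array(p['eye'])
    o=o or observe();T=np.eye(4);T[:3,:3]=R.from_rotvec(o['ee_rot']).as_matrix();T[:3,3]=o['position']
    T=T@p['T_tool_cam'];return p,T[:3,:3],T[:3,3]
def cast(n,uv,z,o=None):
    p,M,e=pose(n,o)
    q=cv2.undistortPoints(np.array([[uv]],float),p['intrinsics'],p['dist'])[0,0]
    d=M@np.array([q[0],q[1],1]);return (e+d*(z-e[2])/d[2])[:2]
def proj(n,P,o=None):
    p,M,e=pose(n,o)
    return cv2.projectPoints((M.T@(np.array(P,float)-e))[None],np.zeros(3),np.zeros(3),p['intrinsics'],p['dist'])[0][0,0]
def snap(n,f):
    o=observe();im=cv2.cvtColor(get_image(n),cv2.COLOR_RGB2BGR);cv2.imwrite(f"pics/{f}.png",im);return o,im
E
python3 - <<'E'
from h import *
for k,uv,z in [("mini",(319,148),.058),("med",(380,145),.072),("large",(375,169),.082),("small",(370,219),.064),("osm",(287,180),.058),("omed",(265,208),.064),("Rlarge",(290,324),.013),("Rsmall",(351,321),.013),("Rmed",(291,372),.013),("Rmini",(358,368),.013),("blue",(286,162),.058),("turq",(312,168),.058)]:
    print(k,cast("side",uv,z).round(3),[float(v) for v in proj("scene",[*cast("side",uv,z),z]).round()])
# dark ring contours in side
im=cv2.imread("pics/side0.png")[295:410,240:405]
m=((im.max(2)<90)*255).astype(np.uint8)
for c in cv2.findContours(m,cv2.RETR_LIST,cv2.CHAIN_APPROX_NONE)[0]:
    if len(c)>40:
        e=cv2.fitEllipse(c);u=(e[0][0]+240,e[0][1]+295);print(np.round(u,1),np.round(e[1],0),cast("side",u,.013).round(4))
E
```

```text
mini [ 0.568 -0.345] [242.0, 157.0]
med [ 0.434 -0.344] [291.0, 138.0]
large [ 0.44  -0.212] [312.0, 163.0]
small [ 0.443 -0.059] [343.0, 208.0]
osm [ 0.614 -0.194] [249.0, 198.0]
omed [ 0.634 -0.076] [261.0, 232.0]
Rlarge [0.551 0.161] [351.0, 312.0]
Rsmall [0.461 0.145] [385.0, 289.0]
Rmed [0.534 0.25 ] [383.0, 344.0]
Rmini [0.445 0.234] [417.0, 318.0]
blue [ 0.63  -0.271] [230.0, 181.0]
turq [ 0.571 -0.25 ] [256.0, 179.0]
[357.6 368.2] [17. 24.] [0.4454 0.2346]
[290.1 372.6] [31. 42.] [0.5353 0.2515]
[357.7 368.3] [25. 29.] [0.4453 0.2347]
[290.1 372.8] [39. 47.] [0.5353 0.2519]
[350.2 320.7] [19. 30.] [0.4621 0.1445]
[289.1 324.6] [31. 46.] [0.5519 0.1621]
[350.2 320.8] [26. 34.] [0.462  0.1449]
[289.1 324.6] [38. 51.] [0.5519 0.1621]
```

View pics/wrist0.png

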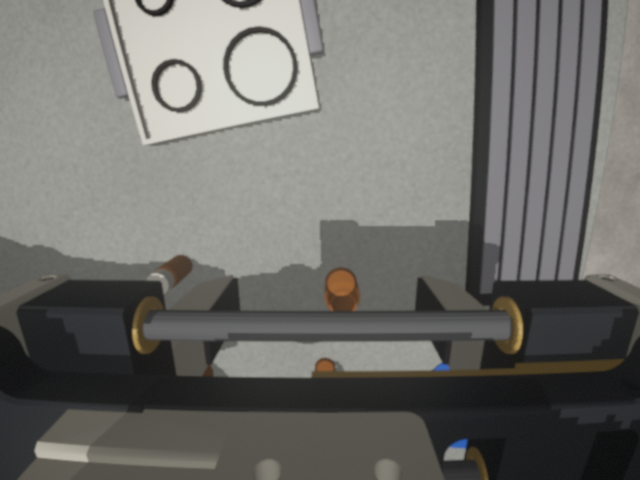

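```bash
python3 -m pendant '[-0.053,-0.042,-0.02,0,0,0,0.0918,-0.053,-0.042,-0.02,0,0,0,0.0918,-0.053,-0.042,-0.02,0,0,0,0.0918,0,0,0,0,0,0,0.0918,0,0,0,0,0,0,0.0918,0,0,0,0,0,0,0.0918]' 20
python3 -c "
from h import *
o,i=snap('wrist','w1');print(o['position'])"
python3 -m pendant '[-0.05,0,0,0,0,0,0.0918,-0.05,0,0,0,0,0,0.0918,-0.05,0,0,0,0,0,0.0918,-0.05,0,0,0,0,0,0.0918,0,0,0,0,0,0,0.0918,0,0,0,0,0,0,0.0918,0,0,0,0,0,0,0.0918]'
python3 -c "
from h import *
o,i=snap('wrist','w2');print(o['position'],o['ee_rot'])"
```

```text
clock: 0.9
position: [0.5139, -0.1394, 0.2903]
ee_rot: [-2.218, -2.223, 0.0]
force: [-0.3, 0.2, -0.1]
width: 1.0
gripper_force: 0.0
[ 0.51387653 -0.13941441  0.2902809 ]
clock: 1.82
position: [0.5141, -0.339, 0.2907]
ee_rot: [-2.218, -2.224, -0.001]
force: [0.2, 0.0, 0.2]
width: 1.002
gripper_force: 0.0
[ 0.51413452 -0.33902927  0.29068974] [-2.21801384e+00 -2.22387724e+00 -1.02430189e-03]
```

View pics/w1.png

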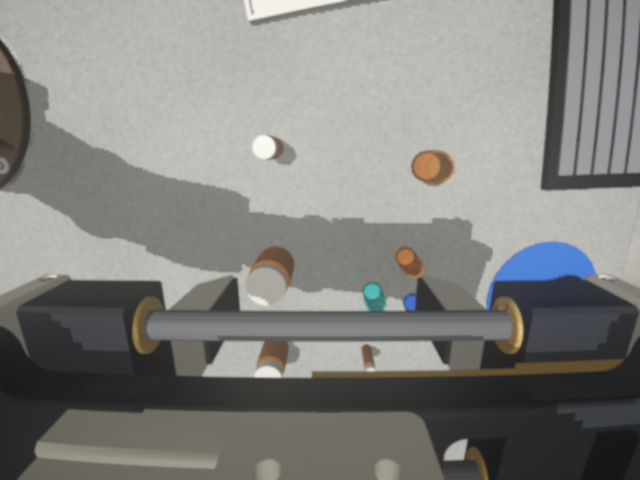

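View pics/w2.png

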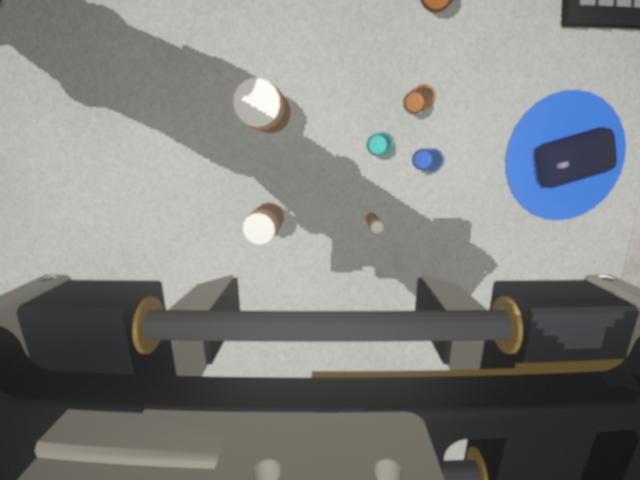

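w1: small cap at (265,147), open jar at (428,166), open vial at (406,256). w2: large cap at (258,104), medium cap at (261,226), mini cap at (376,227).

Run:
```python
from h import *
r=np.array([-2.218,-2.2235,-0.0005])
o1=dict(position=np.array([.5139,-.1394,.2903]),ee_rot=r);o2=dict(position=np.array([.5141,-.3390,.2907]),ee_rot=r)
for k,o,uv,z in [("small",o1,(265,147),.064),("omed",o1,(428,166),.064),("osm",o1,(406,256),.058),("large",o2,(258,104),.082),("med",o2,(261,226),.072),("mini",o2,(376,227),.058)]:print(k,cast("wrist",uv,z,o).round(4))
for n,uv in [("Rl",(348,313)),("Rs",(381.5,290)),("Rm",(380.5,345)),("Rmini",(415,319))]:print(n,cast("scene",uv,.013).round(4))
```

```text
small [ 0.4463 -0.0629]
omed [ 0.6254 -0.0825]
osm [ 0.6089 -0.1887]
large [ 0.4442 -0.2205]
med [ 0.4395 -0.3488]
mini [ 0.5715 -0.3528]
Rl [0.5566 0.1607]
Rs [0.4674 0.1438]
Rm [0.5397 0.2511]
Rmini [0.4487 0.2338]
```

```bash
python3 -m pendant '[-0.007,0.029,0,0,0,0,0.0918,-0.007,0.029,0,0,0,0,0.0918,0,0,0.05,0,0,0,0.0918,0,0,0.05,0,0,0,0.0918,0,0,0.05,0,0,0,0.0918,0,0,0.03,0,0,0,0.0918,0,0,0,0,0,0,0.0918,0,0,0,0,0,0,0.0918]'
```

```text
clock: 2.88
position: [0.5724, -0.3549, 0.1126]
ee_rot: [2.219, 2.221, 0.001]
force: [0.4, 0.1, 0.1]
width: 1.0
gripper_force: 0.0
```

```bash
python3 -m pendant '[0.002,-0.001,0.03,0,0,0,0.06,0,0,0.03,0,0,0,0.05,0,0,0.022,0,0,0,0.04,0,0,0,0,0,0,0.03,0,0,0,0,0,0,0.02,0,0,0,0,0,0,0.01,0,0,0,0,0,0,0.01,0,0,0,0,0,0,0.01]' 15; python3 -m pendant '[0,0,0,0,0,0,0.005,0,0,0,0,0,0,0.005]'
```

```text
clock: 3.88
position: [0.5705, -0.353, 0.0293]
ee_rot: [2.221, 2.221, 0.0]
force: [-0.1, -0.3, -0.7]
width: 0.181
gripper_force: 0.2
clock: 4.12
position: [0.5705, -0.3531, 0.0293]
ee_rot: [2.221, 2.221, 0.0]
force: [-1.6, 0.1, 4.8]
width: 0.172
gripper_force: 15.0
```

```bash
python3 -m pendant '[0,0,-0.03,0,0,0,0.005,0,0,-0.05,0,0,0,0.005,0,0,-0.05,0,0,0,0.005,0,0,0,0,0,0,0.005]'; python3 -m pendant '[0.03,-0.006,0,0,0,0,0.005,0.05,-0.012,0,0,0,0,0.005,0.055,-0.013,0,0,0,0,0.005,0.055,-0.013,0,0,0,0,0.005,0.055,-0.013,0,0,0,0,0.005,0.055,-0.013,0,0,0,0,0.005,0.055,-0.013,0,0,0,0,0.005,0.055,-0.013,0,0,0,0,0.005,0.05,-0.013,0,0,0,0,0.005,0,0,0,0,0,0,0.005]'; python3 -m pendant '[0.05,-0.013,0,0,0,0,0.005,0,0,0,0,0,0,0.005,0,0,0,0,0,0,0.005]'
python3 -c "
from h import *
o,i=snap('wrist','w3');print(o['position'])"
```

```text
clock: 4.62
position: [0.5725, -0.3543, 0.1634]
ee_rot: [2.216, 2.216, 0.004]
force: [-0.6, -0.2, -1.0]
width: 0.169
gripper_force: 15.0
clock: 5.88
position: [0.4596, 0.1113, 0.1582]
ee_rot: [-2.212, -2.228, 0.0]
force: [0.6, -0.2, 0.1]
width: 0.167
gripper_force: 15.0
clock: 6.25
position: [0.4484, 0.1559, 0.1584]
ee_rot: [2.222, 2.221, -0.002]
force: [0.6, -0.8, 0.0]
width: 0.167
gripper_force: 15.0
[0.44835546 0.15593075 0.15841197]
```

View pics/w3.png

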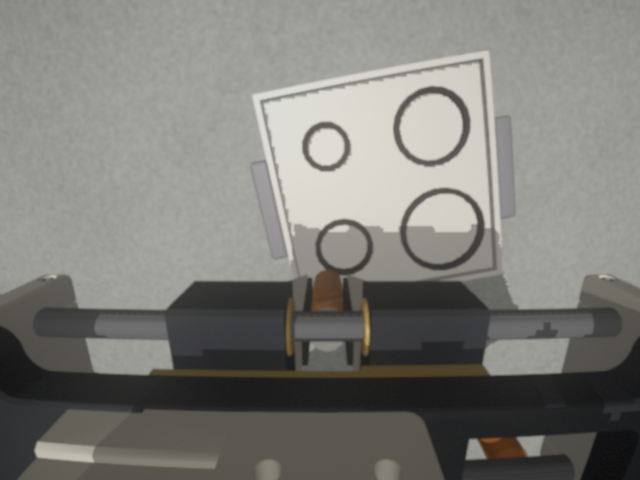

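The wrist view shows the rings at mini (326,146), medium (432,126), small (344,246) and large (442,229).

Run:
```python
from h import *
o=dict(position=np.array([.4484,.1559,.1584]),ee_rot=np.array([2.222,2.221,-.002]))
for k,uv in [("mini",(326.5,146)),("med",(432,126)),("small",(344,246)),("large",(442,229))]:print(k,cast("wrist",uv,.013,o).round(4))
```

```text
mini [0.4479 0.2319]
med [0.5368 0.2487]
small [0.4638 0.1436]
large [0.5528 0.1596]
```

```bash
python3 -m pendant '[0.04,0,0,0,0,0,0.005,0.037,-0.001,0,0,0,0,0.005,0,0,0,0,0,0,0.005,0,0,0.03,0,0,0,0.005,0,0,0.04,0,0,0,0.005,0,0,0.025,0,0,0,0.005,0,0,0,0,0,0,0.005,0,0,0,0,0,0,0.005]'
```

```text
clock: 7.3
position: [0.4482, 0.2333, 0.0647]
ee_rot: [2.223, 2.219, 0.001]
force: [-0.0, -0.6, -0.1]
width: 0.167
gripper_force: 15.0
```

```bash
python3 -m pendant '[0,-0.001,0.02,0,0,0,0.005,0,0,0.009,0,0,0,0.005,0,0,0,0,0,0,0.005,0,0,0,0,0,0,0.005]'; python3 -m pendant '[0,0,0,0,0,0,0.025,0,0,0,0,0,0,0.04,0,0,0,0,0,0,0.04,0,0,-0.04,0,0,0,0.04,0,0,-0.05,0,0,0,0.04,0,0,-0.05,0,0,0,0.06,0,0,0,0,0,0,0.06]'
python3 -c "
from h import *
snap('side','s1')"
```

```text
clock: 7.8
position: [0.4468, 0.2342, 0.0356]
ee_rot: [2.221, 2.221, 0.001]
force: [0.4, 0.4, -0.2]
width: 0.168
gripper_force: 15.0
clock: 8.68
position: [0.4484, 0.2354, 0.1786]
ee_rot: [2.221, 2.22, 0.011]
force: [-0.1, 0.5, -0.1]
width: 0.605
gripper_force: 0.0
```

View pics/s1.png

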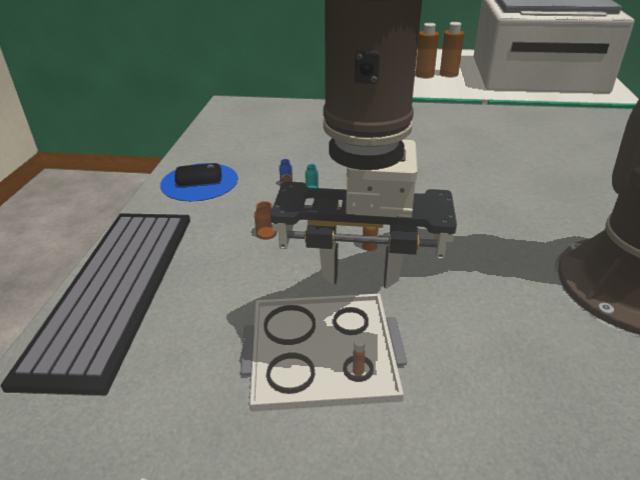

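The mini vial stands upright in the smallest ring (358,368). The small one is next.

```bash
python3 -m pendant '[-0.05,0,0,0,0,0,0.0918,-0.05,0,0,0,0,0,0.0918,-0.05,0,0,0,0,0,0.0918,-0.05,0,0,0,0,0,0.0918,-0.05,0,0,0,0,0,0.0918,-0.048,-0.002,0,0,0,0,0.0918,0,0,0.03,0,0,0,0.0918,0,0,0.04,0,0,0,0.0918,0,0,0,0,0,0,0.0918,0,0,0,0,0,0,0.0918]'
```

```text
clock: 9.98
position: [0.4443, -0.0639, 0.1052]
ee_rot: [-2.221, -2.221, 0.001]
force: [1.3, 0.7, 0.6]
width: 1.0
gripper_force: 0.0
```

```bash
python3 -m pendant '[0.001,0.002,0.03,0,0,0,0.07,0,0,0.03,0,0,0,0.06,0,0,0.013,0,0,0,0.05,0,0,0,0,0,0,0.04,0,0,0,0,0,0,0.03,0,0,0,0,0,0,0.02,0,0,0,0,0,0,0.015,0,0,0,0,0,0,0.015,0,0,0,0,0,0,0.015]'; python3 -m pendant '[0,0,-0.03,0,0,0,0.015,0,0,-0.05,0,0,0,0.015,0,0,-0.05,0,0,0,0.015,0,0,0,0,0,0,0.015]'
```

```text
clock: 11.1
position: [0.4467, -0.063, 0.0325]
ee_rot: [2.221, 2.221, 0.001]
force: [-1.9, -1.1, 6.6]
width: 0.299
gripper_force: 15.0
clock: 11.6
position: [0.4486, -0.063, 0.1654]
ee_rot: [2.218, 2.218, 0.008]
force: [-0.4, 0.0, -1.3]
width: 0.299
gripper_force: 15.0
```

```bash
python3 -m pendant '[0.04,0.005,0,0,0,0,0.015,0.05,0.005,0,0,0,0,0.015,0.05,0.005,0,0,0,0,0.015,0.05,0.002,0,0,0,0,0.015,0.017,0,0,0,0,0,0.015,0,0,0,0,0,0,0.015,0,0,0.03,0,0,0,0.015,0,0,0.04,0,0,0,0.015,0,0,0.022,0,0,0,0.015,0,0,0,0,0,0,0.015]'; python3 -m pendant '[0,0,0,0,0,0,0.015]'
```

```text
clock: 12.85
position: [0.4621, 0.1414, 0.0685]
ee_rot: [-2.224, -2.218, 0.007]
force: [-0.1, -0.4, -0.6]
width: 0.297
gripper_force: 15.0
clock: 12.98
position: [0.4638, 0.143, 0.0706]
ee_rot: [2.223, 2.219, 0.0]
force: [0.6, -0.0, 0.3]
width: 0.301
gripper_force: 15.0
```

```bash
python3 -m pendant '[0.001,0,0.02,0,0,0,0.015,0,0,0.012,0,0,0,0.015,0,0,0,0,0,0,0.015,0,0,0,0,0,0,0.015,0,0,0,0,0,0,0.035,0,0,0,0,0,0,0.045,0,0,0,0,0,0,0.045]'; python3 -m pendant '[0,0,-0.04,0,0,0,0.05,0,0,-0.05,0,0,0,0.05,0,0,-0.05,0,0,0,0.09,0,0,0,0,0,0,0.0918]'
```

```text
clock: 13.85
position: [0.4634, 0.1451, 0.0381]
ee_rot: [2.221, 2.221, 0.0]
force: [0.3, 0.7, 1.2]
width: 0.485
gripper_force: 0.0
clock: 14.35
position: [0.4655, 0.146, 0.1817]
ee_rot: [2.22, 2.219, 0.011]
force: [-0.2, -0.4, -0.7]
width: 0.716
gripper_force: 0.0
```

```bash
python3 -m pendant '[-0.044,-0.003,0,0,0,0,0.0918,-0.05,-0.003,0,0,0,0,0.0918,-0.05,-0.003,0,0,0,0,0.0918,-0.05,-0.003,0,0,0,0,0.0918,-0.05,-0.003,0,0,0,0,0.0918,-0.05,-0.003,0,0,0,0,0.0918,-0.05,-0.003,0,0,0,0,0.0918,-0.05,-0.003,0,0,0,0,0.0918,-0.05,0,0,0,0,0,0.0918,-0.05,0,0,0,0,0,0.0918]'; python3 -m pendant '[0,0,0,0,0,0,0.0918,0,0,0.03,0,0,0,0.0918,0,0,0.04,0,0,0,0.0918,0,0,0,0,0,0,0.0918,0,0,0,0,0,0,0.0918]'
```

```text
clock: 15.6
position: [0.4388, -0.3502, 0.177]
ee_rot: [-2.22, -2.221, 0.0]
force: [0.8, 0.2, 0.0]
width: 1.006
gripper_force: 0.0
clock: 16.23
position: [0.4397, -0.3486, 0.1087]
ee_rot: [2.221, 2.222, 0.0]
force: [0.6, -0.6, -0.2]
width: 0.999
gripper_force: 0.0
```

```bash
python3 -m pendant '[0,0,0.03,0,0,0,0.09,0,0,0.03,0,0,0,0.08,0,0,0.011,0,0,0,0.07,0,0,0,0,0,0,0.055,0,0,0,0,0,0,0.045,0,0,0,0,0,0,0.035,0,0,0,0,0,0,0.025,0,0,0,0,0,0,0.025,0,0,0,0,0,0,0.025]' 20; python3 -m pendant '[0,0,-0.03,0,0,0,0.025,0,0,-0.05,0,0,0,0.025,0,0,-0.06,0,0,0,0.025,0,0,0,0,0,0,0.025]'
```

```text
clock: 17.35
position: [0.4396, -0.3492, 0.0377]
ee_rot: [2.221, 2.22, 0.001]
force: [-1.0, 1.4, 7.4]
width: 0.429
gripper_force: 20.0
clock: 17.85
position: [0.4415, -0.3508, 0.1816]
ee_rot: [2.216, 2.215, 0.003]
force: [0.2, -0.0, -0.9]
width: 0.428
gripper_force: 20.0
```

```bash
python3 -m pendant '[0.045,0.008,0,0,0,0,0.025,0.055,0.009,0,0,0,0,0.025,0.055,0.009,0,0,0,0,0.025,0.055,0.009,0,0,0,0,0.025,0.055,0.009,0,0,0,0,0.025,0.055,0.009,0,0,0,0,0.025,0.055,0.009,0,0,0,0,0.025,0.055,0.009,0,0,0,0,0.025,0.055,0.009,0,0,0,0,0.025,0.055,0.009,0,0,0,0,0.025]'; python3 -m pendant '[0.05,0.008,0,0,0,0,0.025,0,0,0,0,0,0,0.025,0,0,0.03,0,0,0,0.025,0,0,0.04,0,0,0,0.025,0,0,0.03,0,0,0,0.025,0,0,0,0,0,0,0.025,0,0,0,0,0,0,0.025]'
```

```text
clock: 19.1
position: [0.5278, 0.1927, 0.1758]
ee_rot: [-2.221, -2.221, 0.002]
force: [0.8, -0.3, -0.7]
width: 0.431
gripper_force: 20.0
clock: 19.98
position: [0.5368, 0.2407, 0.0776]
ee_rot: [2.222, 2.22, 0.001]
force: [0.6, 1.1, -0.3]
width: 0.432
gripper_force: 20.0
```

```bash
python3 -m pendant '[0.009,0,0,0,0,0,0.025,0,0,0.022,0,0,0,0.025,0,0,0.012,0,0,0,0.025,0,0,0,0,0,0,0.025,0,0,0,0,0,0,0.025,0,0,0,0,0,0,0.045,0,0,0,0,0,0,0.055,0,0,0,0,0,0,0.055]'; python3 -m pendant '[0,0,-0.04,0,0,0,0.06,0,0,-0.05,0,0,0,0.06,0,0,-0.05,0,0,0,0.09,0,0,0,0,0,0,0.0918]'
```

```text
clock: 20.98
position: [0.5365, 0.2501, 0.0431]
ee_rot: [2.222, 2.221, 0.001]
force: [-0.1, -1.3, 0.6]
width: 0.594
gripper_force: 0.0
clock: 21.48
position: [0.5387, 0.2512, 0.1873]
ee_rot: [2.22, 2.22, 0.012]
force: [-0.3, -0.2, -0.8]
width: 0.823
gripper_force: 0.0
```

```bash
python3 -m pendant '[-0.041,-0.01,0,0,0,0,0.0918,-0.05,-0.011,0,0,0,0,0.0918,-0.05,-0.011,0,0,0,0,0.0918,-0.05,-0.01,0,0,0,0,0.0918,-0.05,-0.01,0,0,0,0,0.0918,-0.05,-0.01,0,0,0,0,0.0918,-0.05,-0.01,0,0,0,0,0.0918,-0.05,-0.01,0,0,0,0,0.0918,-0.04,-0.005,0,0,0,0,0.0918,-0.04,-0.005,0,0,0,0,0.0918]'; python3 -m pendant '[0,0,0,0,0,0,0.0918,0,0,0.03,0,0,0,0.0918,0,0,0.03,0,0,0,0.0918,0,0,0,0,0,0,0.0918,0,0,0,0,0,0,0.0918]'
```

```text
clock: 22.72
position: [0.4434, -0.2221, 0.1822]
ee_rot: [-2.221, -2.22, 0.001]
force: [0.9, 0.3, -0.1]
width: 1.001
gripper_force: 0.0
clock: 23.35
position: [0.4447, -0.2205, 0.1234]
ee_rot: [2.221, 2.222, 0.0]
force: [0.1, -0.2, 0.0]
width: 0.999
gripper_force: 0.0
```

```bash
python3 -m pendant '[0,0,0.03,0,0,0,0.0918,0,0,0.03,0,0,0,0.0918,0,0,0.021,0,0,0,0.0918,0,0,0,0,0,0,0.07,0,0,0,0,0,0,0.055,0,0,0,0,0,0,0.045,0,0,0,0,0,0,0.035,0,0,0,0,0,0,0.035,0,0,0,0,0,0,0.035]' 25; python3 -m pendant '[0,0,-0.03,0,0,0,0.035,0,0,-0.05,0,0,0,0.035,0,0,-0.06,0,0,0,0.035,0,0,0,0,0,0,0.035]'
```

```text
clock: 24.48
position: [0.4445, -0.221, 0.0424]
ee_rot: [2.221, 2.221, 0.001]
force: [-1.7, 1.1, 8.1]
width: 0.564
gripper_force: 25.0
clock: 24.98
position: [0.4467, -0.222, 0.1861]
ee_rot: [2.217, 2.216, 0.006]
force: [0.9, -0.7, -2.1]
width: 0.561
gripper_force: 25.0
```

```bash
python3 -m pendant '[0.041,0.012,0,0,0,0,0.035,0.05,0.0145,0,0,0,0,0.035,0.05,0.0145,0,0,0,0,0.035,0.05,0.0145,0,0,0,0,0.035,0.05,0.0145,0,0,0,0,0.035,0.05,0.0145,0,0,0,0,0.035,0.05,0.012,0,0,0,0,0.035,0.04,0.012,0,0,0,0,0.035,0,0,0,0,0,0,0.035,0,0,0,0,0,0,0.035]'; python3 -m pendant '[0,0,0.03,0,0,0,0.035,0,0,0.04,0,0,0,0.035,0,0,0.03,0,0,0,0.035,0,0,0,0,0,0,0.035,0,0,0,0,0,0,0.035]'
```

```text
clock: 26.22
position: [0.5521, 0.1592, 0.1808]
ee_rot: [-2.221, -2.221, 0.004]
force: [-0.7, -0.3, -1.8]
width: 0.558
gripper_force: 25.0
clock: 26.85
position: [0.5535, 0.1592, 0.0829]
ee_rot: [2.223, 2.219, 0.001]
force: [0.4, -0.8, -1.0]
width: 0.56
gripper_force: 25.0
```

```bash
python3 -m pendant '[0.001,0,0.022,0,0,0,0.035,0,0,0.0125,0,0,0,0.035,0,0,0,0,0,0,0.035,0,0,0,0,0,0,0.035,0,0,0,0,0,0,0.055,0,0,0,0,0,0,0.067,0,0,0,0,0,0,0.067]'; python3 -m pendant '[0,0,-0.03,0,0,0,0.067,0,0,-0.05,0,0,0,0.067,0,0,-0.05,0,0,0,0.067,0,0,-0.05,0,0,0,0.067,-0.05,0,-0.03,0,0,0,0.067,-0.05,0,0,0,0,0,0.067,-0.05,0,0,0,0,0,0.067,0,0,0,0,0,0,0.067]'
python3 -c "
from h import *
snap('side','s2');snap('scene','c2')"
```

```text
clock: 27.72
position: [0.553, 0.1611, 0.0476]
ee_rot: [2.221, 2.221, 0.001]
force: [0.1, -1.1, -1.2]
width: 0.721
gripper_force: 0.0
clock: 28.72
position: [0.5526, 0.0058, 0.2579]
ee_rot: [2.229, 2.212, -0.001]
force: [-1.1, 1.8, -0.5]
width: 0.73
gripper_force: 0.0
```

View pics/s2.png

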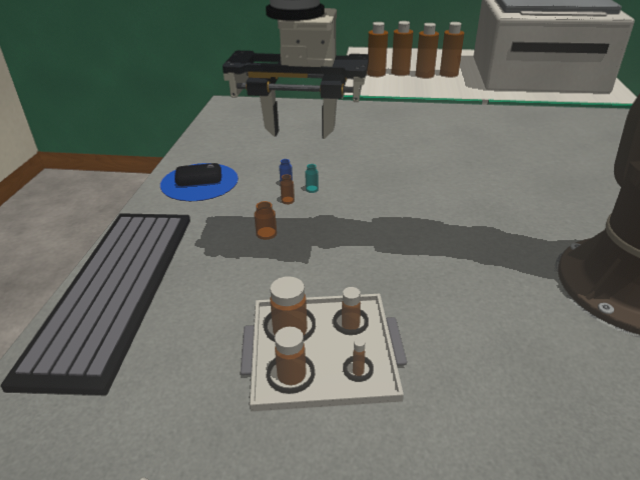

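View pics/c2.png

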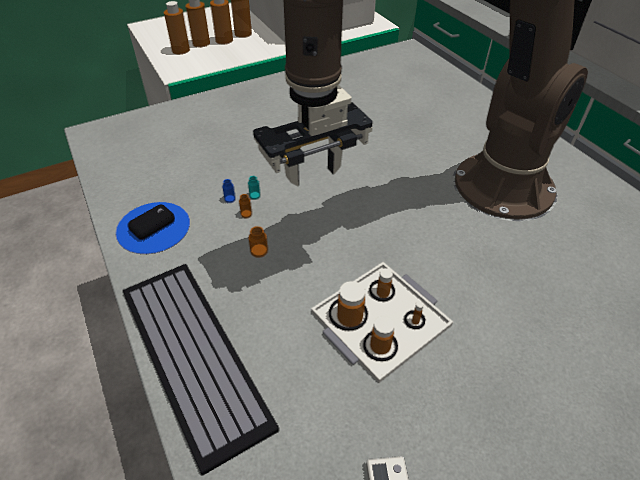

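All four capped containers stand upright in their own rings in both views. The two open ones are still at (287,190) and (265,220) in the side view, where they started.

```bash
python3 -c "
from cell import *
print(sign_off())"
```

```text
the job is handed in; nothing more can be done
None
```

All four capped containers stand upright in their matching rings, the two uncapped ones were left where they stood, and the job was handed in at about 29 s on the clock; the hand-in returned no verdict.

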